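# Load a bench shaker's pot rack, shim it and clamp it

### The job

Get the bench shaker ready for a run: stand every soil sample pot from the bench in a pocket of the shaker's white rack, and try the coloured spacer plates in the gap between rack and clamp jaw until you have the snug one, the thickest that slides all the way down to the deck (the jaw has little travel and cannot grip a loose one). Leave it there and tighten the black knob clockwise until its ratchet slips for a few clicks with the plate clamped. The plates not used must end standing in slots of their wooden stand, and the flask, Petri dishes, spirit lamp and wash bottle must be left where they are.

Things in the scene. Friction and masses are not known exactly. Their poses are not given: they have to be found in the camera images.
- pot0_mid (a point): soil sample pot 1 (may be absent: None): round, amber, 36 mm across (32 mm at its bevelled foot), with a blue cap 38 mm across on its top 14 mm; 42 mm tall in all, 50 g, standing on the bench. The point is its centre, half-way up (21 mm above its foot); z up.
- pot1_mid (a point): soil sample pot 2 (may be absent: None): round, amber, 36 mm across (32 mm at its bevelled foot), with a blue cap 38 mm across on its top 14 mm; 42 mm tall in all, 50 g, standing on the bench. The point is its centre, half-way up (21 mm above its foot); z up.
- pot2_mid (a point): soil sample pot 3 (may be absent: None): round, amber, 36 mm across (32 mm at its bevelled foot), with a blue cap 38 mm across on its top 14 mm; 42 mm tall in all, 50 g, standing on the bench. The point is its centre, half-way up (21 mm above its foot); z up.
- pot3_mid (a point): soil sample pot 4 (may be absent: None): round, amber, 36 mm across (32 mm at its bevelled foot), with a blue cap 38 mm across on its top 14 mm; 42 mm tall in all, 50 g, standing on the bench. The point is its centre, half-way up (21 mm above its foot); z up.
- plate12_mid (a point): yellow plastic spacer plate, 12 mm thick (its own y), 70 mm wide (its own x), 88 mm tall (z up), 1 black dot(s) on its faces; stands in a slot of the wooden stand. The point is its centre, 44 mm above its foot.
- plate17_mid (a point): green plastic spacer plate, 17 mm thick (its own y), 70 mm wide (its own x), 88 mm tall (z up), 2 black dot(s) on its faces; stands in a slot of the wooden stand. The point is its centre, 44 mm above its foot.
- plate22_mid (a point): blue plastic spacer plate, 22 mm thick (its own y), 70 mm wide (its own x), 88 mm tall (z up), 3 black dot(s) on its faces; stands in a slot of the wooden stand. The point is its centre, 44 mm above its foot.
- plate27_mid (a point): orange plastic spacer plate, 27 mm thick (its own y), 70 mm wide (its own x), 88 mm tall (z up), 4 black dot(s) on its faces; stands in a slot of the wooden stand. The point is its centre, 44 mm above its foot.
- stand: fixed wooden stand of the plates, 98 mm (x) by 218 mm (y), 30 mm tall; origin at the centre of its underside, z up. Four slots centred at y = -81, -27, 27 and 81 mm, x = 0, each 31 mm (y) by 86 mm (x), 26 mm deep, floor 4 mm above the bench. Any plate may stand in any slot, its y along the stand's y (either way round).
- rack: white plastic rack for sample pots, loose (0.8 kg) on the aluminium deck of the bench shaker, between a 40 mm tall end bar on its +y side and the clamp on its -y side; low rails stop it in x. 186 mm (x) by 85 mm (y) by 45 mm tall; origin at the centre of its underside, which rests on the deck 75 mm above the bench.
- pocket0 (a point): pocket 1 of 4 in the rack, for one pot: centre of its mouth, on the rack's top (45 mm above the deck). Square, 41 mm wide, 16 mm deep (floor 29 mm above the deck); pockets are 45 mm apart along x, and their centres lie 59.5 mm from the rack's gap-side face. Any pot may stand in any pocket; there may be more pockets than pots.
- pocket1 (a point): pocket 2 of 4 in the rack, for one pot: centre of its mouth, on the rack's top (45 mm above the deck). Square, 41 mm wide, 16 mm deep (floor 29 mm above the deck); pockets are 45 mm apart along x, and their centres lie 59.5 mm from the rack's gap-side face. Any pot may stand in any pocket; there may be more pockets than pots.
- pocket2 (a point): pocket 3 of 4 in the rack, for one pot: centre of its mouth, on the rack's top (45 mm above the deck). Square, 41 mm wide, 16 mm deep (floor 29 mm above the deck); pockets are 45 mm apart along x, and their centres lie 59.5 mm from the rack's gap-side face. Any pot may stand in any pocket; there may be more pockets than pots.
- pocket3 (a point): pocket 4 of 4 in the rack, for one pot: centre of its mouth, on the rack's top (45 mm above the deck). Square, 41 mm wide, 16 mm deep (floor 29 mm above the deck); pockets are 45 mm apart along x, and their centres lie 59.5 mm from the rack's gap-side face. Any pot may stand in any pocket; there may be more pockets than pots.
- rack_edge (a point): middle of the rack's gap-side face, level with the rack's top, 45 mm above the deck; y points from the gap into the rack. On its -y side lies the gap, 13 to 31.5 mm wide (varies, not told), down to the deck, then the dark steel jaw, 70 mm wide, centred on this point. Both faces are upright to 35 mm above the deck, then slope back 5 mm up to 45 mm (lead-in).
- knob_grip (a point): centre of the clamp's black upright knob, 38 mm across, 32 mm tall; the point is half-way up, 62 mm above the deck. Clockwise from above drives the jaw up to 6.6 mm to the rack (1.6 mm per rad, about 0.1 N m); when the jaw grips, or its travel ends, the ratchet slips at about 0.15 N m and the knob turns on alone. It stays as left.
- knob (a joint): how far the knob has slipped in its ratchet so far, rad: about 0 until the ratchet first slips, then it grows; 0.26 rad of slip is one click.
- flask: clear glass conical flask, 82 mm across, 123 mm tall, a bystander standing on the bench; origin at the centre of its underside.
- dishes: stack of three clear Petri dishes, 90 mm across, 43 mm tall, a bystander standing on the bench; origin at the centre of its underside.
- lamp: small steel spirit lamp, 72 mm across, 62 mm tall, a bystander standing on the bench; origin at the centre of its underside.
- washbottle: white wash bottle with red cap and spout, 64 mm across, 175 mm tall, a bystander standing on the bench; origin at the centre of its underside.
Mind the look-alikes: they are no part of the job. Leave any purple look-alike of the stand alone.

How it is judged:
By the outcome, as a careful person would: the job done as asked, in the order asked, and still so for the second after the job is handed in, with the robot touching nothing.
Of pot0, pot1, pot2, pot3 only 2 to 4 are there at a start; the rules pass over those that are not, and their reading is None.
At some moment in a run one of pot0, pot1, pot2, pot3 may be knocked a few centimetres aside while the robot is not near it.
It also fails if it takes over 210 s, if anything falls off the work surface, if the arm or the gripper's body presses on something with over 40 N, if the wrist force passes 120 N, or if a joint passes its speed limit or range.

### The arm

A 6-joint arm with a two-finger parallel gripper is mounted at the origin on the work surface. World frame = base frame: x ahead of the robot, y to its left, z up, the work surface at z = 0. Lengths are in m, angles in rad, forces in N, time in s.
With the tool pointing down it reaches from about 0.425 to 0.95 m from the base axis. Payload 3.5 kg.
Tool frame: the origin (TCP) lies on the centre line of the jaws, within the pads' length; the fingertips stand 14 mm ahead of it and the grasp point (between the pads) lies 5 mm behind it (ctrl.tip_reach is the distance from the TCP to the fingertips, in m); z points along the fingers, y is the line along which they close (so a half turn about z gives the same grasp; the last joint's range is limited). The gripper opens to 85 mm and grips with 20 to 120 N. Pads are 22 mm wide; open, the fingers measure 114 mm over their backs; the gripper's body (76 mm by 85 mm) begins 54 mm behind the grasp point. The pads swing forward as they close: fully open they stand 13 mm farther back than shut.
Start: joints at [0.985, 0.286, 1.577, -0, 1.279, -0.15], TCP at [0.285, 0.612, 0.245] pointing down, gripper open.
Joint ranges: [-2.77, 2.77], [-0.9, 2.22], [0.21, 2.48], [-1.53, 4.67], [0.24, 2.81], [-2.84, 2.84]. Speed limits (rad/s): [2.79, 2.79, 3.14, 3.14, 3.14, 3.14].

### API

Orientations are given as a unit quaternion [x, y, z, w].
In Python, from plant import get_state, imaging, workorder, ctrl gives the robot as it stands. The module is installed in compiled form; this text tells all that it offers.
- The arm moves only by the shell command python3 -m jog 'ROWS' [FORCE]. ROWS is JSON, a list of rows, each a list of 7 numbers: the closure, from 0 (fully open) to 1 (shut), then the shift along the tool's x, y, z in mm, then the turn, a rotation vector about the tool's x, y, z in rad. In form: [[gripper, tx, ty, tz, ax, ay, az], ...]. A call has 1 to 12 rows; each row is the pose to reach, as a shift and turn from the pose commanded when the call began, along the tool's axes at that moment; what a row does not reach only later rows make up. A row lasts 1/10 s, in which the tool goes at most 50 mm and 8.59 degrees, less where a joint would pass 70% of its speed; a pose out of reach is approached as far as the arm can. A call with a gripper value outside its range is refused whole. The fingers move at their own pace and stop on an object; FORCE is the grip in N (left out, the last holds). Time passes only in rows, so rows that repeat a pose let the fingers close. It gives the time, the measured TCP pose, the force, the opening and the grip force at its end, in the units of the state.
- get_state(): the state, without advancing time (a new reading comes with each control period).
- imaging.read_camera(name): name is "scene" or "top" or "wrist"; returns a dict with "image" (420x560x3 uint8, blue, green, red), "fx", "fy", "cx", "cy" (pixels), "R" (3x3) and "t" (3): a world point X has camera coordinates R X + t; the wrist camera has in their place "tool_from_camera" (4x4, takes a point from camera to tool coordinates, whose origin is the TCP and whose axes are the flange's). Camera axes: x right, y down, z forward; pixel columns grow to the right and rows downward; lengths in m; the calibration is good to about 2 mm. The wrist camera is an equidistant fisheye: a pixel r from the principal point sees the ray r / f radians off the axis. A picture is of the moment at which its call begins: read the wrist's pose just before it. There is no depth.
- workorder.sign_off(): hands the job in; it is judged then, once.
The state is a dict: "time": time; "qpos": joint angles; "dq": joint speeds; "joint_efforts": joint torques, N m; "eef_pos": TCP position; "tcp_rot": TCP orientation; "contact_force": force on the tool from outside, world axes, zero at the start; "wrist_torque": the same for the moment, N m; "opening": opening from 0.0 (shut) to 1.0 (fully open); "finger_force": force on a finger pad.
Only numpy, scipy, OpenCV 4.12 (cv2) and the standard library are available. Lean on these libraries where they do the work, as an engineer would, in place of code of your own. Each camera call takes 0.05 s, during which the arm holds its last target. There are 200 camera calls.

## Working session

There is one attempt and no reset: what is moved stays moved. The work goes in short steps, Python scripts to look and compute and a shell command to move; the robot and the scene stay as the last step left them, time stands still between calls to the robot, and variables do not carry over. Pictures are saved under pics/ and viewed, at most 14 in all, crops included, and the job is handed in when it is done.

```bash
mkdir -p pics; cat > h.py <<'E'
import numpy as np, cv2, json
from plant import get_state, imaging, workorder, ctrl
from scipy.spatial.transform import Rotation as Ro
def snap(name,fn):
    s=get_state(); c=imaging.read_camera(name); cv2.imwrite('pics/'+fn+'.png',c['image'])
    d={k:np.array(v).tolist() for k,v in c.items() if k!='image'}
    d['p']=list(map(float,s['eef_pos'])); d['q']=list(map(float,s['tcp_rot']))
    json.dump(d,open('pics/'+fn+'.json','w')); return c
def ray(fn,u,v):
    d=json.load(open('pics/'+fn+'.json')); x=(u-d['cx'])/d['fx']; y=(v-d['cy'])/d['fy']
    if 'R' in d:
        R=np.array(d['R']);t=np.array(d['t']); return -R.T@t, R.T@np.array([x,y,1])
    th=np.hypot(x,y); k=np.sin(th)/th if th>1e-9 else 1
    T=np.array(d['tool_from_camera']); W=Ro.from_quat(d['q']).as_matrix()
    return np.array(d['p'])+W@T[:3,3], W@T[:3,:3]@np.array([x*k,y*k,np.cos(th)])
def at(fn,u,v,z):
    o,r=ray(fn,u,v); return np.round(o+r*(z-o[2])/r[2],4)
def proj(fn,X):
    d=json.load(open('pics/'+fn+'.json')); c=np.array(d['R'])@np.array(X)+np.array(d['t'])
    return d['fx']*c[0]/c[2]+d['cx'], d['fy']*c[1]/c[2]+d['cy']
def go(x,y,z,yaw_dir=None):
    """shift in tool mm to reach world x,y,z; turn about tool z so that tool y lies along yaw_dir (rad), tool pointing straight down"""
    s=get_state(); W=Ro.from_quat(s['tcp_rot']).as_matrix(); 
    sh=W.T@(np.array([x,y,z])-s['eef_pos'])*1000
    out=[sh.round(1).tolist()]
    if yaw_dir is not None:
        ty=np.array([np.cos(yaw_dir),np.sin(yaw_dir),0]); best=None
        for sg in (1,-1):
            Y=sg*ty; Z=np.array([0,0,-1.]); T=np.stack([np.cross(Y,Z),Y,Z],1)
            rv=Ro.from_matrix(W.T@T).as_rotvec(); out.append(rv.round(3).tolist())
    print(*out, 'q6',round(float(s['qpos'][5]),2))
E
python3 - <<'E'
from h import *
s=get_state(); print({k:np.round(v,3).tolist() for k,v in s.items()}); print(ctrl.tip_reach)
print(Ro.from_quat(s['tcp_rot']).as_matrix().round(3))
for n in('scene','top','wrist'): snap(n,n+'0')
a=cv2.imread('pics/top0.png');b=cv2.imread('pics/scene0.png')
cv2.imwrite('pics/t0.png',cv2.resize(a,(800,600),interpolation=3))
cv2.imwrite('pics/s0.png',cv2.resize(b,(800,600),interpolation=3))
E
```

```text
{'time': 0.0, 'qpos': [0.985, 0.287, 1.578, 0.0, 1.279, -0.15], 'dq': [-0.0, 0.0, 0.001, -0.001, -0.002, 0.0], 'joint_efforts': [-0.001, -40.599, -29.262, -0.0, 0.006, 0.0], 'eef_pos': [0.285, 0.611, 0.244], 'tcp_rot': [0.216, 0.976, -0.001, -0.0], 'contact_force': [-0.666, 0.143, -0.464], 'wrist_torque': [0.015, 0.002, -0.041], 'finger_force': 0.0, 'opening': 1.001}
0.014
[[-0.907  0.422 -0.001]
 [ 0.422  0.907 -0.002]
 [ 0.    -0.002 -1.   ]]
```

View pics/t0.png

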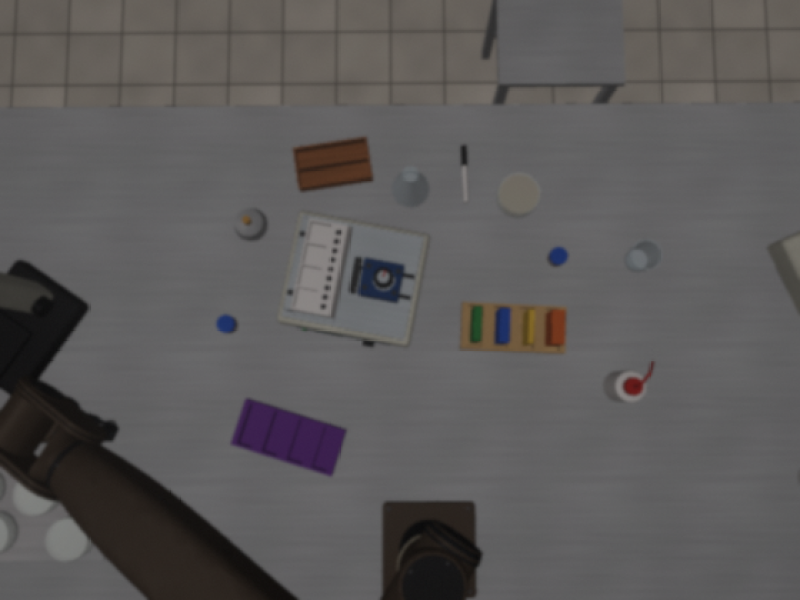

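View pics/s0.png

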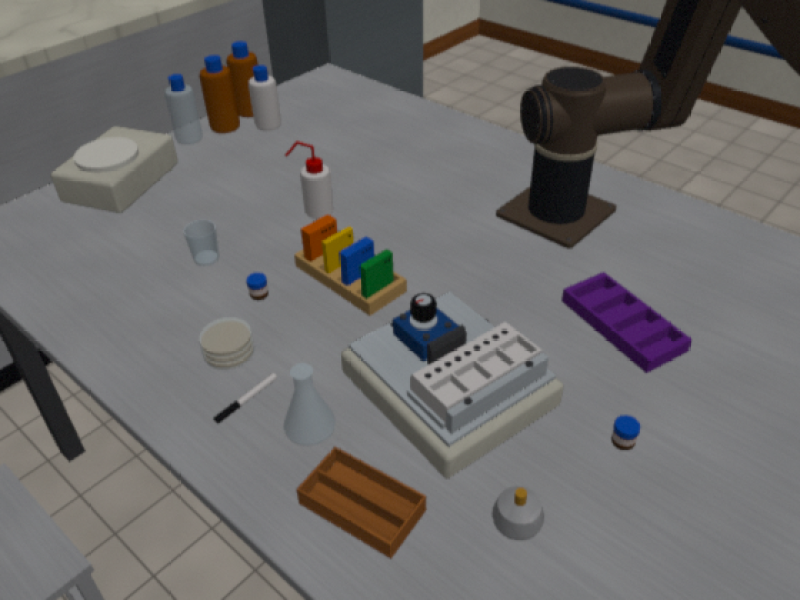

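The top view shows two pots, at (226,324) and (558,256). It also shows the plates in the wooden stand at (512,328), the shaker at (355,278), the rack at (322,268) and the knob at (382,277). The purple look-alike is at (289,437), and a brown tray at (333,164) is not part of the job. The wooden stand with four plates is the one meant. Next is one enlarged crop to confirm and measure.

```bash
python3 - <<'E'
from h import *
a=cv2.imread('pics/top0.png')
c1=cv2.resize(a[140:250,190:310],None,fx=5,fy=5,interpolation=cv2.INTER_CUBIC)
c2=cv2.resize(a[160:255,310:410],None,fx=5,fy=5,interpolation=cv2.INTER_CUBIC)
out=np.zeros((550,800,3),np.uint8); 
c2s=cv2.resize(a[200:255,315:400],None,fx=800/170/2*2,fy=800/170/2*2,interpolation=cv2.INTER_CUBIC)
cv2.imwrite('pics/c1.png',c1); cv2.imwrite('pics/c2.png',c2)
for u,v in((226,324),(558,256)): print(at('top0',u*.7,v*.7,.042))
E
```

```text
[0.4642 0.4193 0.042 ]
[ 0.6034 -0.2736  0.042 ]
```

View pics/c1.png

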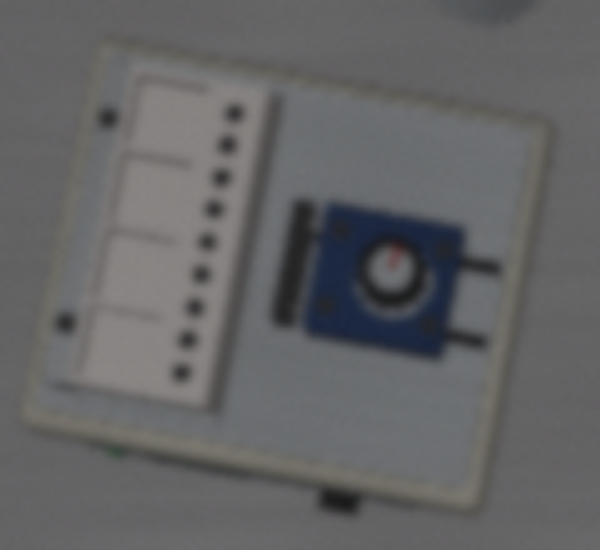

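View pics/c2.png

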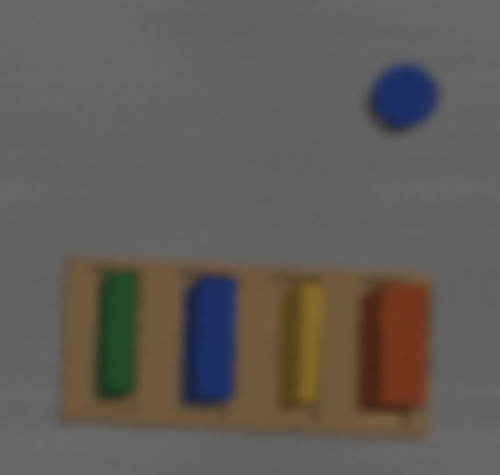

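The crops confirm the identities. The rack's top face has corners near (132,62), (270,93), (214,408) and (75,385), and the jaw sits at (295,262). In the stand, the order is green, blue, yellow, orange.

```bash
python3 - <<'E'
from h import *
C1=lambda u,v,z:at('top0',190+u/5,140+v/5,z)
C2=lambda u,v,z:at('top0',310+u/5,160+v/5,z)
for u,v in((132,62),(270,93),(214,408),(75,385)): print('rack',C1(u,v,.12))
for u,v in((312,202),(290,327)): print('jaw near top',C1(u,v,.12))
print('knob',C1(390,268,.153))
for u,v in((67,258),(432,273),(428,435),(60,420)): print('stand',C2(u,v,.03))
for n,u,v in(('g',121,333),('b',214,340),('y',308,343),('o',402,347)): print(n,C2(u,v,.092))
print('pot',C2(403,96,.042))
go(.62,.13,.42,-1.5)
E
```

```text
rack [0.6709 0.2382 0.12  ]
rack [0.6524 0.1591 0.12  ]
rack [0.4716 0.1901 0.12  ]
rack [0.4851 0.2688 0.12  ]
jaw near top [0.5891 0.1349 0.12  ]
jaw near top [0.5175 0.1473 0.12  ]
knob [0.5462 0.0894 0.153 ]
stand [ 0.5083 -0.0721  0.03  ]
stand [ 0.4981 -0.2904  0.03  ]
stand [ 0.4013 -0.2854  0.03  ]
stand [ 0.4113 -0.0668  0.03  ]
g [ 0.4582 -0.0985  0.092 ]
b [ 0.4539 -0.1518  0.092 ]
y [ 0.4519 -0.2057  0.092 ]
o [ 0.4493 -0.2596  0.092 ]
pot [ 0.6034 -0.2736  0.042 ]
[-507.2, -295.3, -175.3] [-0.001, 0.002, 2.635] [-0.002, -0.001, -0.507] q6 -0.15
```

```bash
python3 - <<'E'
from h import *
go(.4642,.4193,.16,np.radians(79.5))
d=json.load(open('pics/wrist0.json'));print(np.round(d['tool_from_camera'],3),d['fx'])
E
```

```text
[-243.9, -98.3, 84.4] [-0.002, -0.0, -0.253] [-0.001, 0.003, 2.889] q6 -0.15
[[ 0.002 -0.947 -0.32   0.082]
 [ 1.     0.002 -0.     0.001]
 [ 0.001 -0.32   0.947 -0.128]
 [ 0.     0.     0.     1.   ]] 325.19226210127806
```

```bash
python3 -m jog '[[0,-50,-20,10,0,0,-0.05],[0,-90,-35,25,0,0,-0.1],[0,-135,-55,40,0,0,-0.15],[0,-180,-75,60,0,0,-0.2],[0,-220,-90,75,0,0,-0.253],[0,-244,-98,84,0,0,-0.253],[0,-244,-98,84,0,0,-0.253],[0,-244,-98,84,0,0,-0.253]]'; python3 - <<'E'
from h import *
c=snap('wrist','w1'); t=snap('top','t1')
o=np.hstack([c['image'],t['image']]); cv2.imwrite('pics/v1.png',cv2.resize(o,(800,300),interpolation=3))
E
```

```text
time: 0.95
eef_pos: [0.4648, 0.4197, 0.1608]
tcp_rot: [0.092, 0.996, -0.0, -0.001]
contact_force: [-0.2, 0.2, 0.0]
opening: 0.998
finger_force: 0.0
```

View pics/v1.png

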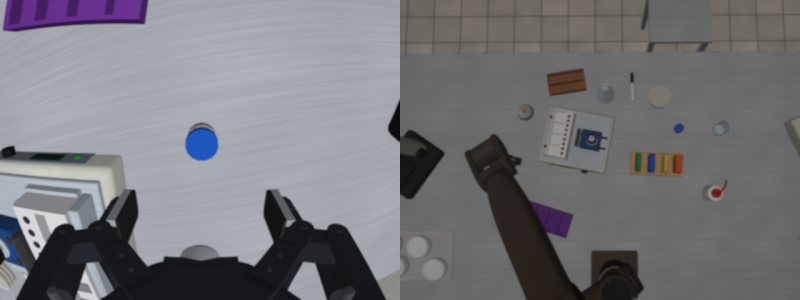

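The wrist view has the pot's blue cap at (202,143). The top view shows only two pots, with nothing hidden where the arm was before. I'll work out the cap centre in code.

```bash
cat >> h.py <<'E'
def blue(fn,box=None):
    a=cv2.imread('pics/'+fn+'.png'); h=cv2.cvtColor(a,cv2.COLOR_BGR2HSV)
    m=cv2.inRange(h,(100,150,60),(125,255,255)); n,_,st,ce=cv2.connectedComponentsWithStats(m)
    return [(st[i,4],ce[i].round(1).tolist(),st[i,:4].tolist()) for i in range(1,n) if st[i,4]>60]
E
python3 - <<'E'
from h import *
for a,c,b in blue('w1'): print(a,c,b,at('w1',*c,.04))
p=at('w1',*[c for a,c,b in blue('w1') if abs(c[0]-282)<15][0],.04)
go(p[0],p[1],.045); go(p[0],p[1],.034,np.radians(79.5)); print(ctrl.tip_reach)
E
```

```text
1596 [282.1, 201.3] [260, 179, 45, 45] [0.4644 0.4214 0.04  ]
674 [10.7, 317.5] [0, 301, 27, 37] [0.5592 0.0312 0.04  ]
271 [17.0, 355.7] [6, 339, 21, 31] [ 0.6319 -0.0167  0.04  ]
[-0.1, 0.4, 116.8] q6 -0.81
[-0.1, 0.4, 127.8] [0.001, 0.0, 0.001] [-0.0, 0.001, -3.14] q6 -0.81
0.014
```

```bash
python3 -m jog '[[0,0,0,45,0,0,0],[0,0,0,90,0,0,0],[0,0,0,126,0,0,0],[0,0,0,126,0,0,0],[0.6,0,0,126,0,0,0],[0.6,0,0,126,0,0,0],[0.6,0,0,126,0,0,0],[0.6,0,0,126,0,0,0],[0.6,0,0,126,0,0,0]]' 40; python3 - <<'E'
from h import *
R=np.array([.4716,.1901]);print()
# pocket estimates: rack centre from top corners
c=np.array([[.6709,.2382],[.6524,.1591],[.4716,.1901],[.4851,.2688]]).mean(0)
for a in (9.7,10.5):
  a=np.radians(a); X=np.array([np.cos(a),-np.sin(a)]);Y=np.array([np.sin(a),np.cos(a)])
  print(c,[ (c+17*.001*Y+k*.045*X).round(4).tolist() for k in(-1.5,-.5,.5,1.5)])
go(.57,.25,.25,np.radians(79.8))
E
```

```text
time: 1.95
eef_pos: [0.4665, 0.4214, 0.0386]
tcp_rot: [0.091, 0.996, 0.002, 0.002]
contact_force: [-0.8, 0.3, 6.2]
opening: 0.425
finger_force: 40.2

[0.57    0.21405] [[0.5063, 0.2422], [0.5507, 0.2346], [0.595, 0.227], [0.6394, 0.2194]]
[0.57    0.21405] [[0.5067, 0.2431], [0.551, 0.2349], [0.5952, 0.2267], [0.6395, 0.2185]]
[-133.7, -148.9, -211.5] [0.004, 0.004, -0.005] [0.006, -0.006, 3.137] q6 -0.81
```

```bash
python3 -m jog '[[0.6,0,0,-45,0,0,0],[0.6,-10,-10,-95,0,0,0],[0.6,-30,-40,-145,0,0,0],[0.6,-60,-80,-185,0,0,0],[0.6,-90,-115,-215,0,0,0],[0.6,-115,-150,-245,0,0,0],[0.6,-140,-185,-275,0,0,0],[0.6,-140,-185,-275,0,0,0],[0.6,-140,-185,-275,0,0,0]]'; python3 - <<'E'
from h import *
c=snap('wrist','w2')
cv2.imwrite('pics/v2.png',cv2.resize(c['image'],(800,600),interpolation=3))
E
```

```text
time: 2.85
eef_pos: [0.5717, 0.2096, 0.3158]
tcp_rot: [0.094, 0.996, 0.001, 0.005]
contact_force: [-0.6, -1.2, -0.7]
opening: 0.424
finger_force: 40.2
```

View pics/v2.png

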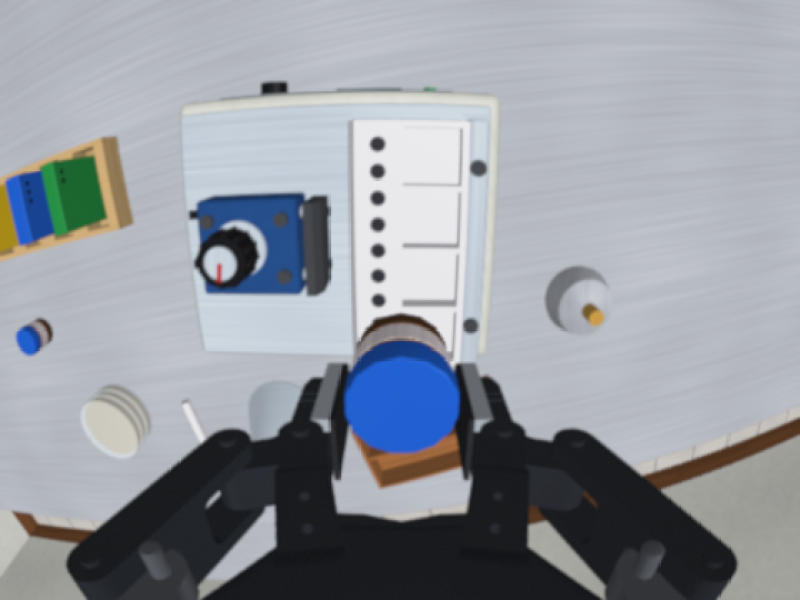

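The wrist view covers the rack (350–470, 120–360), the jaw at (316,245), the knob at (222,260), and pot 1 held in the gripper. I'll enlarge the rack and jaw area.

```bash
python3 - <<'E'
from h import *
a=cv2.imread('pics/w2.png')[75:215,200:345]
l=cv2.createCLAHE(3,(4,4)); a=cv2.merge([l.apply(x) for x in cv2.split(a)])
cv2.imwrite('pics/v3.png',cv2.resize(a,None,fx=4.2,fy=4.2,interpolation=3))
E
```

```text
(no output)
```

View pics/v3.png

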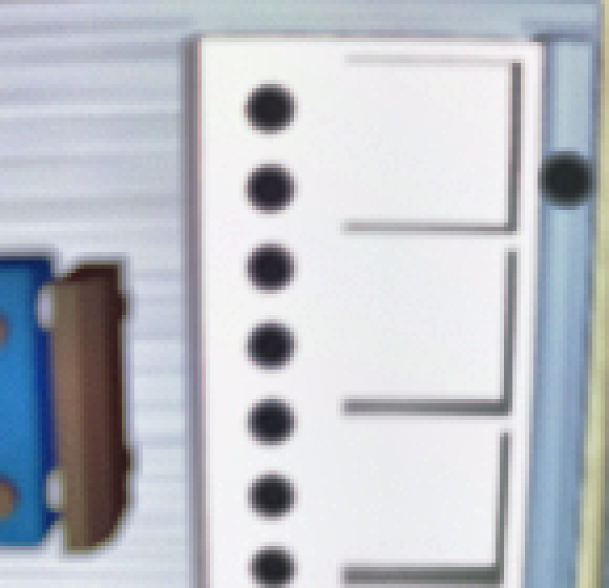

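In the enlarged crop the rims of the first pocket run (343–520, 56–232). The second and third end at rows 414 and 584. The rack's top edge on the gap side is at about x=203, with the sloped strip at 187–203. The jaw's gap face is at about x=122.

```bash
python3 - <<'E'
from h import *
V=lambda u,v,z:at('w2',200+(u+.5)/4.2-.5,75+(v+.5)/4.2-.5,z)
for n,q in (('p0',((343,57),(521,60),(518,231),(343,232))),('p1',((343,248),(517,250),(512,414),(343,414))),('p2',((343,430),(512,432),(504,584),(343,584)))):
    P=np.array([V(*x,.12) for x in q]); print(n,P.mean(0).round(4), 'sz',np.linalg.norm(P[1]-P[0])*1e3,np.linalg.norm(P[2]-P[1])*1e3,np.linalg.norm(P[0]-P[3])*1e3)
print('rack edge top',V(203,42,.12),V(207,560,.12),'corner back',V(543,42,.12))
print('rack face bottom deck',V(187,42,.075),V(190,560,.075),' slope foot z.11',V(187,42,.11),V(191,560,.11))
print('jaw top/face',V(100,265,.12),V(118,265,.11),V(126,480,.11))
W=lambda u,v,z:at('w2',u*.7,v*.7,z)
print('knob top',W(219,262,.153),'knob base',W(240,250,.121))
s=get_state();print(np.round(s['eef_pos'],4))
E
```

```text
p0 [0.5073 0.2444 0.12  ] sz 41.42197484427802 40.79534287146024 41.50180718956706
p1 [0.5515 0.236  0.12  ] sz 41.32372200080722 40.30397002777763 40.48209480745773
p2 [0.5952 0.2277 0.12  ] sz 41.40012077277072 39.772352206023754 40.08890120719198
rack edge top [0.4734 0.1967 0.12  ] [0.5983 0.1714 0.12  ] corner back [0.4875 0.2744 0.12  ]
rack face bottom deck [0.4701 0.1885 0.075 ] [0.6124 0.159  0.075 ]  slope foot z.11 [0.472 0.192 0.11 ] [0.6008 0.1656 0.11  ]
jaw top/face [0.5203 0.1618 0.12  ] [0.5222 0.1642 0.11  ] [0.5765 0.1538 0.11  ]
knob top [0.5451 0.0895 0.153 ] knob base [0.5457 0.094  0.121 ]
[0.5701 0.2112 0.3132]
```

```bash
python3 - <<'E'
from h import *
s=get_state();Wm=Ro.from_quat(json.load(open('pics/w2.json'))['q']).as_matrix();p=np.array(json.load(open('pics/w2.json'))['p'])
a=cv2.imread('pics/w2.png');hs=cv2.cvtColor(a,cv2.COLOR_BGR2HSV)
for r in range(232,322,4): print(r,a[r,281].tolist(),end=' ')
# project predicted cap top disc front/back edges
d=json.load(open('pics/w2.json'));T=np.linalg.inv(np.array(d['tool_from_camera']))
for dx in(-2,0,2):
  for ex in(-19,19):
    X=T@np.array([(dx+ex)/1e3,0,-.0034,1]);th=np.arccos(X[2]/np.linalg.norm(X[:3]));ph=np.hypot(X[0],X[1])
    print('\n',dx,ex,d['cx']+d['fx']*th*X[0]/ph,d['cy']+d['fy']*th*X[1]/ph)
go(.5073,.2444,.20,np.radians(79.2))
E
```

```text
232 [139, 137, 143] 236 [123, 131, 148] 240 [122, 57, 19] 244 [126, 58, 20] 248 [140, 64, 23] 252 [212, 98, 34] 256 [211, 97, 34] 260 [210, 97, 33] 264 [211, 98, 34] 268 [210, 97, 33] 272 [211, 98, 34] 276 [209, 97, 33] 280 [209, 96, 32] 284 [209, 96, 33] 288 [209, 96, 33] 292 [208, 95, 32] 296 [208, 95, 33] 300 [209, 96, 34] 304 [209, 96, 34] 308 [209, 96, 34] 312 [208, 95, 32] 316 [182, 98, 85] 320 [61, 105, 160] 
 -2 -19 279.13103065604713 323.25959103965187

 -2 19 279.0551796475594 254.77665964883076

 0 -19 279.12636756458187 320.12559504857114

 0 19 279.0523160893354 250.63275342887204

 2 -19 279.1217493865844 316.9418746920709

 2 19 279.0496135800055 246.4348662313686
[68.4, 20.8, 112.9] [0.002, 0.005, 0.002] [-0.007, 0.003, -3.139] q6 -1.2
```

```bash
python3 -m jog '[[0.6,35,10,20,0.002,0.005,0.002],[0.6,67.4,20.8,60,0.002,0.005,0.002],[0.6,67.4,20.8,105,0.002,0.005,0.002],[0.6,67.4,20.8,140,0.002,0.005,0.002],[0.6,67.4,20.8,140,0.002,0.005,0.002],[0.6,67.4,20.8,140,0.002,0.005,0.002],[0.6,67.4,20.8,140,0.002,0.005,0.002]]'; python3 - <<'E'
from h import *
print(np.round(get_state()['eef_pos'],4));X=np.array([-.982,.187])*.001
go(.5073-X[0],.2444-X[1],.143,np.radians(79.2))
E
```

```text
time: 3.6
eef_pos: [0.5076, 0.2462, 0.1728]
tcp_rot: [0.092, 0.996, 0.0, -0.001]
contact_force: [-0.1, 0.0, -0.2]
opening: 0.425
finger_force: 40.3
[0.5076 0.2462 0.1728]
[-1.1, -1.8, 29.8] [-0.0, -0.001, 0.004] [0.002, -0.0, -3.137] q6 -1.12
```

```bash
python3 -m jog '[[0.6,-1,-1.6,8,0,0,0.004],[0.6,-1,-1.6,20,0,0,0.004],[0.6,-1,-1.6,26,0,0,0.004],[0.6,-1,-1.6,29,0,0,0.004],[0.6,-1,-1.6,30,0,0,0.004],[0.6,-1,-1.6,30,0,0,0.004]]'
```

```text
time: 4.2
eef_pos: [0.5069, 0.2434, 0.1428]
tcp_rot: [0.094, 0.996, -0.001, -0.003]
contact_force: [-5.2, -1.8, 12.5]
opening: 0.423
finger_force: 41.3
```

```bash
python3 -m jog '[[0.2,0,0,-1,0,0,0],[0.1,0,0,-1,0,0,0],[0,0,0,-1,0,0,0],[0,0,0,-40,0,0,0],[0,0,0,-90,0,0,0],[0,0,0,-140,0,0,0],[0,0,0,-150,0,0,0],[0,0,0,-150,0,0,0]]'; python3 - <<'E'
from h import *
snap('wrist','w3');snap('top','t3')
for f,z in(('w3',.146),('t3',.042)):
  for a,c,b in blue(f): print(f,a,c,at(f,*c,z))
go(.6034,-.2736,.29,np.radians(79.2))
go(.6034,-.2736,.29,np.radians(-11))
E
```

```text
time: 5.0
eef_pos: [0.5088, 0.2441, 0.2932]
tcp_rot: [0.094, 0.996, 0.0, 0.0]
contact_force: [-0.1, 0.2, 0.5]
opening: 1.008
finger_force: 0.0
w3 1282 [279.2, 187.6] [0.5042 0.2443 0.146 ]
w3 901 [10.1, 197.5] [ 0.4526 -0.0659  0.146 ]
w3 2527 [164.2, 226.7] [0.5211 0.129  0.146 ]
w3 202 [15.8, 277.2] [ 0.5543 -0.1206  0.146 ]
t3 86 [390.5, 178.7] [ 0.605  -0.2733  0.042 ]
t3 173 [351.7, 227.7] [ 0.4586 -0.1546  0.042 ]
[-191.9, -489.8, -1.5] [-0.003, -0.008, -0.0] [-0.012, 0.005, 3.141] q6 -1.11
[-191.9, -489.8, -1.5] [-0.009, -0.003, 1.574] [0.003, -0.009, -1.568] q6 -1.11
```

```bash
python3 -m jog '[[0,-15,-45,0,0,0,0],[0,-35,-90,0,0,0,0],[0,-53,-135,0,0,0,0],[0,-70,-180,0,0,0,0],[0,-88,-225,0,0,0,0],[0,-106,-270,20,0,0,0],[0,-124,-315,40,0,0,0],[0,-142,-360,60,0,0,0],[0,-160,-405,80,0,0,0],[0,-177,-450,100,0,0,0],[0,-192,-490,120,0,0,0],[0,-192,-490,130,0,0,0]]'; python3 -m jog '[[0,0,0,0,0,0,0],[0,0,0,0,0,0,0]]'; python3 - <<'E'
from h import *
snap('wrist','w4')
for a,c,b in blue('w4'): print(a,c,at('w4',*c,.04))
p=[at('w4',*c,.04) for a,c,b in blue('w4')]; p=min(p,key=lambda q:np.hypot(q[0]-.605,q[1]+.273))
go(p[0],p[1],.036,np.radians(79.2)); print(get_state()['eef_pos'])
E
```

```text
time: 6.3
eef_pos: [0.6013, -0.2772, 0.1546]
tcp_rot: [0.096, 0.995, 0.0, -0.006]
contact_force: [-0.1, 0.4, -0.2]
opening: 0.998
finger_force: 0.0
time: 6.5
eef_pos: [0.6025, -0.2722, 0.1582]
tcp_rot: [0.094, 0.996, 0.0, -0.004]
contact_force: [-0.8, 0.6, 0.3]
opening: 1.0
finger_force: 0.0
2649 [406.9, 20.5] [ 0.4728 -0.1469  0.04  ]
1612 [275.9, 206.4] [ 0.6037 -0.2757  0.04  ]
[-1.9, -3.4, 123.7] [-0.001, -0.006, 0.001] [0.01, -0.002, -3.141] q6 -1.96
[ 0.60327197 -0.27204559  0.15975087]
```

```bash
python3 -m jog '[[0,-1.5,-3,45,0,0,0],[0,-1.5,-3,90,0,0,0],[0,-1.5,-3,122,0,0,0],[0,-1.5,-3,122,0,0,0],[0,-1.5,-3,122,0,0,0],[0.6,-1.5,-3,122,0,0,0],[0.6,-1.5,-3,122,0,0,0],[0.6,-1.5,-3,122,0,0,0],[0.6,-1.5,-3,122,0,0,0],[0.6,-1.5,-3,122,0,0,0]]' 40; python3 - <<'E'
from h import *
print(get_state()['eef_pos']); go(.5952,.2277,.29,np.radians(79.2))
E
```

```text
time: 7.55
eef_pos: [0.6049, -0.2777, 0.0406]
tcp_rot: [0.094, 0.996, -0.001, -0.001]
contact_force: [0.1, 1.2, 5.5]
opening: 0.427
finger_force: 39.9
[ 0.60489107 -0.27768858  0.04060007]
[105.0, 493.8, -250.6] [-0.003, -0.002, -0.0] [-0.004, 0.005, 3.141] q6 -1.96
```

```bash
python3 -m jog '[[0.6,0,0,-45,0,0,0],[0.6,0,0,-90,0,0,0],[0.6,5,40,-125,0,0,0],[0.6,10,80,-155,0,0,0],[0.6,20,120,-180,0,0,0],[0.6,30,165,-200,0,0,0],[0.6,40,210,-210,0,0,0],[0.6,50,257,-210,0,0,0],[0.6,60,304,-210,0,0,0],[0.6,70,351,-210,0,0,0],[0.6,80,398,-210,0,0,0],[0.6,90,445,-210,0,0,0]]';python3 -m jog '[[0.6,14,45,0,0,0,0],[0.6,14,48,0,0,0,0],[0.6,14,48,20,0,0,0],[0.6,14,48,40,0,0,0],[0.6,14,48,60,0,0,0],[0.6,14,48,60,0,0,0],[0.6,14,48,60,0,0,0]]'; python3 - <<'E'
from h import *
snap('wrist','w5')
a=cv2.imread('pics/w5.png')
print([ (r,int(a[r,281,0])) for r in range(244,326,3)])
print([ (c,int(a[285,c,0])) for c in list(range(234,250,2))+list(range(312,328,2))])
print(get_state()['eef_pos']); go(.5952,.2277,.146,np.radians(79.2))
cv2.imwrite('pics/v5.png',a)
E
```

```text
time: 8.75
eef_pos: [0.5995, 0.1789, 0.2479]
tcp_rot: [0.094, 0.996, -0.001, -0.003]
contact_force: [0.4, -1.7, -0.8]
opening: 0.429
finger_force: 40.3
time: 9.45
eef_pos: [0.5949, 0.2262, 0.1877]
tcp_rot: [0.095, 0.996, -0.001, -0.003]
contact_force: [-0.5, 0.6, 0.5]
opening: 0.426
finger_force: 40.4
[(244, 133), (247, 149), (250, 220), (253, 219), (256, 219), (259, 218), (262, 218), (265, 218), (268, 218), (271, 218), (274, 218), (277, 218), (280, 218), (283, 218), (286, 218), (289, 218), (292, 218), (295, 218), (298, 218), (301, 218), (304, 217), (307, 217), (310, 217), (313, 216), (316, 219), (319, 201), (322, 130), (325, 43)]
[(234, 28), (236, 31), (238, 30), (240, 45), (242, 171), (244, 218), (246, 218), (248, 218), (312, 218), (314, 218), (316, 218), (318, 218), (320, 152), (322, 34), (324, 25), (326, 25)]
[0.59556813 0.2264564  0.18889419]
[0.4, 1.2, 42.9] [-0.002, -0.004, -0.001] [-0.006, 0.003, 3.141] q6 -1.18
```

View pics/v5.png

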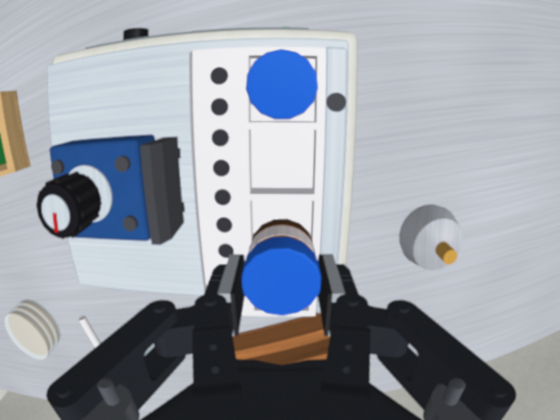

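Pot 1 stands in its pocket at (282,85), and pot 2 is held over the third pocket. Lowering it now.

```bash
python3 -m jog '[[0.6,0.5,1,15,0,0,0],[0.6,0.5,1,28,0,0,0],[0.6,0.5,1,36,0,0,0],[0.6,0.5,1,41,0,0,0],[0.6,0.5,1,44,0,0,0],[0.6,0.5,1,44,0,0,0]]'
```

```text
time: 10.1
eef_pos: [0.5945, 0.2278, 0.1447]
tcp_rot: [0.094, 0.996, -0.001, -0.003]
contact_force: [-1.5, -0.5, 3.7]
opening: 0.425
finger_force: 40.5
```

```bash
python3 -m jog '[[0.2,0,0,-1,0,0,0],[0.1,0,0,-1,0,0,0],[0,0,0,-1,0,0,0],[0,0,0,-40,0,0,0],[0,-5,-20,-80,0,0,0],[0,-15,-60,-100,0,0,0],[0,-15,-70,-100,0,0,0],[0,-15,-70,-100,0,0,0],[0,-15,-70,-100,0,0,0]]'; python3 - <<'E'
from h import *
snap('wrist','w6')
a=cv2.imread('pics/w6.png')[110:210,180:380]
cv2.imwrite('pics/v6.png',cv2.resize(a,None,fx=4,fy=4,interpolation=3))
print(get_state()['eef_pos'])
for a,c,b in blue('w6'): print(a,c,at('w6',*c,.146))
E
```

```text
time: 11.0
eef_pos: [0.5957, 0.1568, 0.2422]
tcp_rot: [0.094, 0.996, -0.001, -0.004]
contact_force: [-0.3, 0.2, 0.0]
opening: 0.999
finger_force: 0.0
[0.59556105 0.15714902 0.24191903]
2003 [376.6, 72.7] [0.5068 0.2417 0.146 ]
1111 [9.5, 129.7] [ 0.4744 -0.0674  0.146 ]
4490 [210.5, 151.9] [0.5413 0.117  0.146 ]
1826 [373.0, 191.7] [0.5918 0.2272 0.146 ]
```

View pics/v6.png

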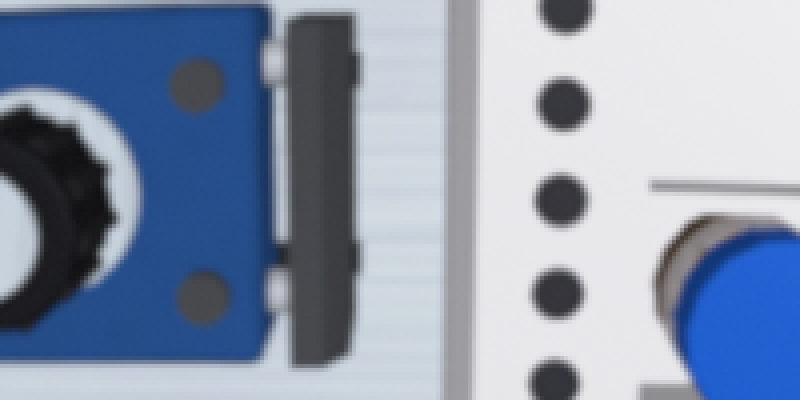

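The view shows the jaw at rows 15–365, with its sloped strip at x 325–355. The rack's sloped strip is at x 445–477, and pot 2 stands in its pocket.

```bash
python3 - <<'E'
from h import *
V=lambda u,v,z:at('w6',180+(u+.5)/4-.5,110+(v+.5)/4-.5,z)
J=[V(355,60,.11),V(353,320,.11)];Rk=[V(446,60,.11),V(443,320,.11)];Jt=[V(325,60,.12),V(325,330,.12)];Rt=[V(477,60,.12),V(473,320,.12)]
n=np.array([.187,.982,0])
print('jaw',J,Jt,'rack',Rk,Rt)
print('gap z.11',[(a-b)@n*1e3 for a,b in zip(Rk,J)],'gap top',[(a-b)@n*1e3 for a,b in zip(Rt,Jt)])
e=V(288,14,.12),V(322,14,.12),V(290,367,.12); print('jaw ends',e)
print('deck-level edges: rack',V(446,190,.075))
print('angles',np.degrees(np.arctan2(*(Rk[1]-Rk[0])[[1,0]])),np.degrees(np.arctan2(*(J[1]-J[0])[[1,0]])))
go(.4582,-.0985,.20,np.radians(87.3))
E
```

```text
jaw [array([0.533, 0.159, 0.11 ]), array([0.5858, 0.1481, 0.11  ])] [array([0.5313, 0.1539, 0.12  ]), array([0.5841, 0.1431, 0.12  ])] rack [array([0.5364, 0.1768, 0.11  ]), array([0.5893, 0.1665, 0.11  ])] [array([0.5367, 0.1825, 0.12  ]), array([0.5876, 0.1727, 0.12  ])]
gap z.11 [np.float64(18.1154), np.float64(18.723300000000012)] gap top [np.float64(29.094999999999978), np.float64(29.7217)]
jaw ends (array([0.5211, 0.1487, 0.12  ]), array([0.5224, 0.1551, 0.12  ]), array([0.5904, 0.1346, 0.12  ]))
deck-level edges: rack [0.5686 0.1719 0.075 ]
angles -11.018035103783614 -11.664248892907981
[86.7, -276.8, 43.3] [-0.002, -0.008, -0.141] [-0.013, 0.003, 3.0] q6 -1.29
```

```bash
python3 -m jog '[[0.5,15,-46,-20,0,0,-0.03],[0.5,30,-92,-20,0,0,-0.06],[0.5,45,-138,-20,0,0,-0.09],[0.5,58,-184,-10,0,0,-0.12],[0.5,72,-230,10,0,0,-0.141],[0.5,87,-276,40,0,0,-0.141],[0.5,87,-276,50,0,0,-0.141],[0.5,87,-276,50,0,0,-0.141],[0.5,87,-276,50,0,0,-0.141]]'; python3 - <<'E'
from h import *
snap('wrist','w7')
a=cv2.imread('pics/w7.png');h=cv2.cvtColor(a,cv2.COLOR_BGR2HSV)
cv2.imwrite('pics/v7.png',cv2.resize(a,(800,600),interpolation=3))
s=get_state();print(s['eef_pos'],s['opening'])
E
```

```text
time: 11.95
eef_pos: [0.4595, -0.0973, 0.1947]
tcp_rot: [0.023, 1.0, -0.0, -0.003]
contact_force: [0.1, 0.3, 0.0]
opening: 0.495
finger_force: 0.0
[ 0.46010515 -0.09734249  0.19556185] 0.5022300104358981
```

View pics/v7.png

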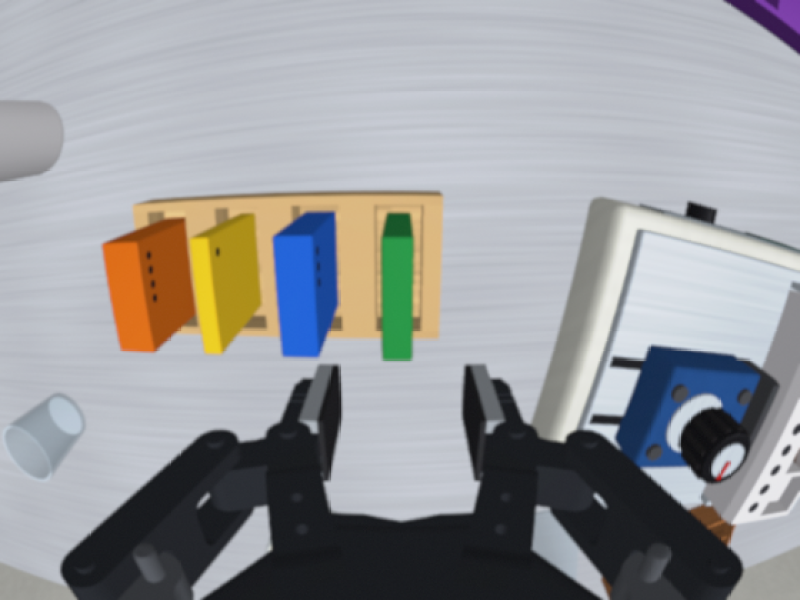

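The green plate's top face has corners (383,237), (412,236), (411,359) and (384,360).

```bash
python3 - <<'E'
from h import *
P=np.array([at('w7',u*.7,v*.7,.092) for u,v in((383,237),(412,236),(411,359),(384,360))]);print(P,P.mean(0))
e=(P[2]+P[3]-P[0]-P[1])/2; ang=np.degrees(np.arctan2(e[1],e[0]));print(ang, np.linalg.norm(e), np.linalg.norm(P[1]-P[0]))
c=P.mean(0); go(c[0],c[1],.076,np.radians(ang+90))
for n,q in(('b',((275,237),(327,235),(318,355),(283,356))),('stand',((141,206),(437,195))) ): print(n,[at('w7',u*.7,v*.7,.092 if n=='b' else .03) for u,v in q])
E
```

```text
[[ 0.4253 -0.1044  0.092 ]
 [ 0.4254 -0.0897  0.092 ]
 [ 0.4942 -0.0929  0.092 ]
 [ 0.4942 -0.1079  0.092 ]] [ 0.459775 -0.098725  0.092   ]
-2.785615188343265 0.06893145145722666 0.014700340132119396
[-0.2, -1.3, 119.6] [-0.001, -0.004, 0.003] [0.007, -0.002, -3.139] q6 -1.95
b [array([ 0.422 , -0.1605,  0.092 ]), array([ 0.4227, -0.1329,  0.092 ]), array([ 0.4899, -0.1446,  0.092 ]), array([ 0.49 , -0.165,  0.092])]
stand [array([ 0.4034, -0.2779,  0.03  ]), array([ 0.4121, -0.0721,  0.03  ])]
```

```bash
python3 -m jog '[[0.5,0,-1.3,45,0,0,0],[0.5,0,-1.3,85,0,0,0],[0.5,0,-1.3,110,0,0,0],[0.5,0,-1.3,118,0,0,0],[0.5,0,-1.3,118,0,0,0],[0.9,0,-1.3,118,0,0,0],[0.9,0,-1.3,118,0,0,0],[0.9,0,-1.3,118,0,0,0],[0.9,0,-1.3,118,0,0,0],[0.9,0,-1.3,118,0,0,0]]' 60; python3 - <<'E'
from h import *
print(get_state()['eef_pos']); go(.56,.1626,.25,np.radians(78.8))
E
```

```text
time: 13.0
eef_pos: [0.4603, -0.1004, 0.0793]
tcp_rot: [0.024, 1.0, -0.001, -0.0]
contact_force: [0.8, 1.1, 5.5]
opening: 0.186
finger_force: 60.0
[ 0.46029997 -0.10041359  0.07926445]
[-86.9, 267.1, -171.4] [-0.002, -0.0, 0.147] [0.0, -0.004, -2.994] q6 -1.95
```

```bash
python3 -m jog '[[0.9,0,0,-40,0,0,0],[0.9,0,0,-85,0,0,0],[0.9,0,10,-130,0,0,0],[0.9,-8,40,-170,0,0,0.02],[0.9,-22,85,-175,0,0,0.05],[0.9,-37,130,-175,0,0,0.08],[0.9,-52,175,-175,0,0,0.11],[0.9,-67,220,-175,0,0,0.147],[0.9,-87,267,-175,0,0,0.147],[0.9,-87,267,-175,0,0,0.147],[0.9,-87,267,-175,0,0,0.147],[0.9,-87,267,-175,0,0,0.147]]'; python3 - <<'E'
from h import *
snap('wrist','w8')
a=cv2.imread('pics/w8.png')
cv2.imwrite('pics/v8.png',cv2.resize(a,(800,600),interpolation=3))
s=get_state();print(s['eef_pos'],s['opening']);go(.56,.1626,.205,np.radians(78.8))
E
```

```text
time: 14.2
eef_pos: [0.5584, 0.1621, 0.2508]
tcp_rot: [0.098, 0.995, -0.001, -0.003]
contact_force: [-0.9, 0.4, -1.8]
opening: 0.186
finger_force: 59.2
[0.55848736 0.16180141 0.25099672] 0.19086156562605824
[-1.6, 1.2, 46.0] [-0.003, -0.005, -0.001] [-0.009, 0.004, 3.141] q6 -1.27
```

View pics/v8.png

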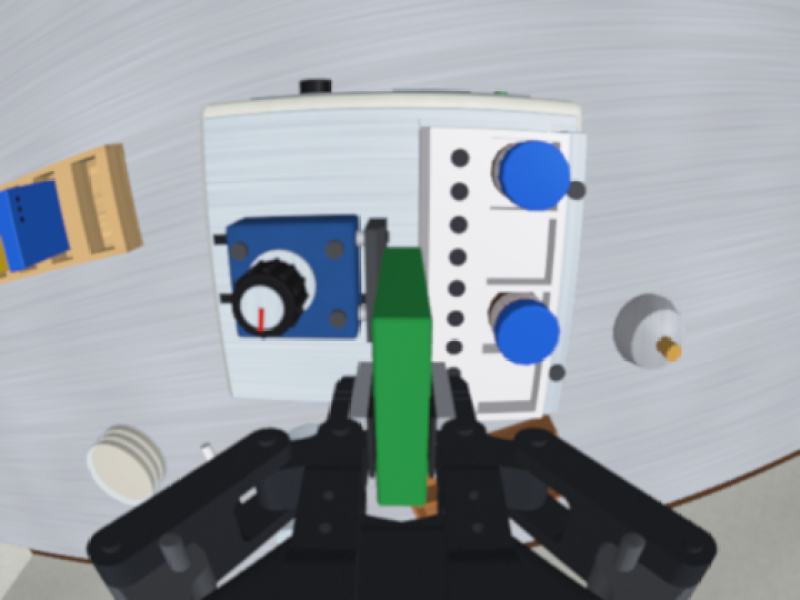

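The green plate is held over the gap. Pots 1 and 2 stand in the rack at (535,175) and (527,332). Lowering slowly.

```bash
python3 -m jog '[[0.9,-1.6,1,20,0,0,0],[0.9,-1.6,1,45,0,0,0],[0.9,-1.6,1,60,0,0,0],[0.9,-1.6,1,68,0,0,0],[0.9,-1.6,1,74,0,0,0],[0.9,-1.6,1,78,0,0,0],[0.9,-1.6,1,78,0,0,0]]'
```

```text
time: 14.95
eef_pos: [0.5604, 0.1634, 0.1733]
tcp_rot: [0.097, 0.995, -0.001, -0.002]
contact_force: [0.5, -0.6, -1.0]
opening: 0.192
finger_force: 59.2
```

```bash
python3 - <<'E'
from h import *
s=get_state();print(s['eef_pos'],s['contact_force']);go(.56,.1626,.15,np.radians(78.8))
E
```

```text
[0.5604194  0.16344657 0.17327997] [ 0.50620982 -0.56989814 -0.99760451]
[0.1, -0.9, 23.3] [-0.002, -0.005, 0.001] [0.007, -0.003, -3.141] q6 -1.27
```

```bash
python3 -m jog '[[0.9,0,0,6,0,0,0],[0.9,0,0,12,0,0,0],[0.9,0,0,18,0,0,0],[0.9,0,0,22,0,0,0],[0.9,0,0,24,0,0,0],[0.9,0,0,25,0,0,0]]'; python3 - <<'E'
from h import *
s=get_state();print(s['eef_pos'],s['contact_force'])
E
```

```text
time: 15.55
eef_pos: [0.5601, 0.1636, 0.1504]
tcp_rot: [0.097, 0.995, -0.001, -0.003]
contact_force: [-6.3, -0.7, 13.2]
opening: 0.187
finger_force: 61.2
[0.56007381 0.16364815 0.15042321] [-6.26080001 -0.74483356 13.23648979]
```

```bash
python3 -m jog '[[0.9,0,0,-2,0,0,0],[0.9,0,0,-2,0,0,0],[0.9,0,0,-2,0,0,0]]' | sed -n '2p;4p'; for i in 1 2 3 4; do python3 -m jog '[[0.9,0,-0.7,0,0,0,0],[0.9,0,-0.7,0,0,0,0]]'| sed -n '2p;4p'; done; python3 -m jog '[[0.9,0,3,0,0,0,0],[0.9,0,3,0,0,0,0]]'| sed -n '2p;4p'; for i in 1 2 3 4; do python3 -m jog '[[0.9,0,0.7,0,0,0,0],[0.9,0,0.7,0,0,0,0]]'| sed -n '2p;4p'; done
```

```text
eef_pos: [0.5604, 0.1636, 0.1504]
contact_force: [-0.6, 0.4, 2.6]
eef_pos: [0.5603, 0.1632, 0.1504]
contact_force: [0.8, 0.7, 1.9]
eef_pos: [0.5602, 0.1622, 0.1503]
contact_force: [0.0, 1.9, 1.1]
eef_pos: [0.56, 0.1614, 0.1503]
contact_force: [0.4, 1.6, 3.2]
eef_pos: [0.5598, 0.1607, 0.1503]
contact_force: [-0.4, 2.5, 2.8]
eef_pos: [0.5602, 0.1629, 0.1503]
contact_force: [-0.9, -3.2, 4.3]
eef_pos: [0.5604, 0.1639, 0.1503]
contact_force: [-1.0, -2.7, 4.5]
eef_pos: [0.5605, 0.164, 0.1504]
contact_force: [-1.8, -4.5, 5.4]
eef_pos: [0.5605, 0.1642, 0.1504]
contact_force: [-0.5, -5.9, 4.6]
eef_pos: [0.5606, 0.1643, 0.1504]
contact_force: [-2.8, -7.9, 7.3]
```

```bash
python3 -m jog '[[0.9,0,-5,0,0,0,0],[0.9,0,-5,0,0,0,0]]'| sed -n '2p;4p'; for i in 1 2 3 4 5 6; do python3 -m jog '[[0.9,0,-0.8,0,0,0,0],[0.9,0,-0.8,0,0,0,0]]'| sed -n '2p;4p'; done
```

```text
eef_pos: [0.5601, 0.162, 0.1503]
contact_force: [-0.0, 0.8, 4.5]
eef_pos: [0.5599, 0.1615, 0.1503]
contact_force: [0.9, 2.7, 3.8]
eef_pos: [0.5596, 0.1604, 0.1503]
contact_force: [-0.1, 2.5, 4.1]
eef_pos: [0.5596, 0.1601, 0.1503]
contact_force: [0.7, 6.1, 4.9]
eef_pos: [0.5595, 0.16, 0.1504]
contact_force: [1.3, 6.5, 3.2]
eef_pos: [0.5595, 0.1598, 0.1504]
contact_force: [1.9, 8.8, 2.5]
eef_pos: [0.5594, 0.1597, 0.1504]
contact_force: [3.1, 11.2, 2.5]
```

The plate has about 3.5 mm of slack, so the gap is about 20.5 mm. The 17 mm green plate fits, 22 mm can't, and 12 mm would be looser than the jaw's travel. Releasing it.

```bash
python3 -m jog '[[0.9,0,4,2,0,0,0],[0.9,0,4,2,0,0,0],[0.6,0,4,1,0,0,0],[0.6,0,4,0,0,0,0],[0.6,0,4,0,0,0,0],[0.6,0,4,-40,0,0,0],[0.6,0,4,-80,0,0,0],[0.6,0,4,-100,0,0,0],[0.3,0,4,-100,0,0,0],[0.3,0,4,-100,0,0,0],[0.3,0,4,-100,0,0,0]]'; python3 - <<'E'
from h import *
snap('wrist','w9'); a=cv2.imread('pics/w9.png'); cv2.imwrite('pics/v9.png',cv2.resize(a,(800,600),interpolation=3))
for A in (-11,33,79,109): go(.5454,.091,.25,np.radians(A))
s=get_state();print(s['qpos'])
E
```

```text
time: 20.15
eef_pos: [0.5589, 0.1606, 0.2475]
tcp_rot: [0.097, 0.995, -0.001, -0.005]
contact_force: [-0.8, -0.3, -0.6]
opening: 0.701
finger_force: 0.0
[-0.2, -70.9, -2.3] [-0.01, -0.005, 1.568] [0.005, -0.01, -1.574] q6 -1.27
[-0.2, -70.9, -2.3] [-0.007, -0.007, 0.8] [0.009, -0.009, -2.342] q6 -1.27
[-0.2, -70.9, -2.3] [-0.004, -0.009, -0.003] [-0.015, 0.006, 3.139] q6 -1.27
[-0.2, -70.9, -2.3] [-0.001, -0.01, -0.527] [-0.014, 0.001, 2.615] q6 -1.27
[ 1.05639146e-01  8.57169575e-02  1.80380503e+00 -6.57308155e-04
  1.26208739e+00 -1.26999070e+00]
```

View pics/v9.png

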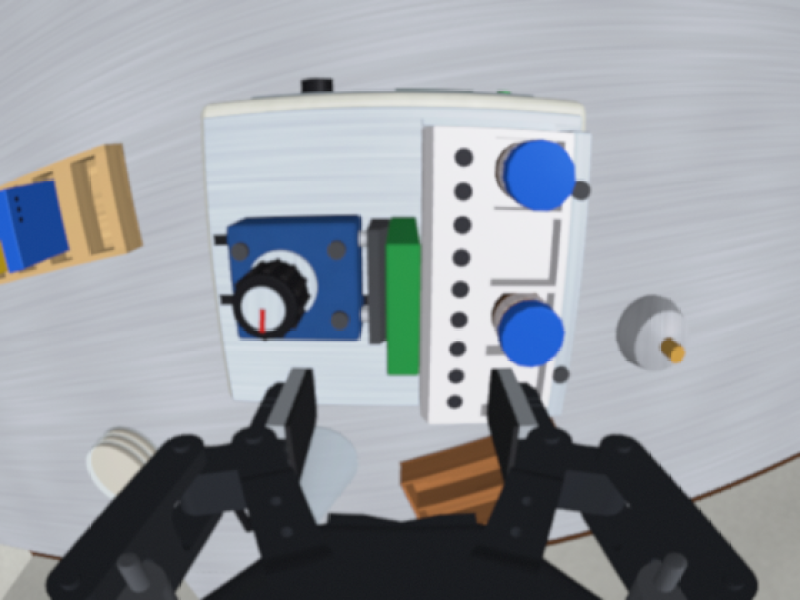

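The green plate stands in the gap and the pots are in place. The knob's top centre is at (263,309).

```bash
python3 - <<'E'
from h import *
k=at('w9',263*.7,309*.7,.153); b=at('w9',284*.7,285*.7,.121); print(k,b)
p=np.array([k[0],k[1]]); go(p[0],p[1],.20,np.radians(78.8+69))
go(p[0],p[1],.20,np.radians(78.8))
E
```

```text
[0.5468 0.089  0.153 ] [0.5443 0.0935 0.121 ]
[-2.4, -72.4, 47.7] [0.003, -0.01, -1.204] [-0.011, -0.003, 1.938] q6 -1.27
[-2.4, -72.4, 47.7] [-0.004, -0.009, 0.001] [0.015, -0.006, -3.141] q6 -1.27
```

```bash
python3 -m jog '[[0.3,0,-30,0,0,0,-0.14],[0.3,-1,-60,0,0,0,-0.28],[0.3,-1.5,-71.6,0,0,0,-0.42],[0.3,-1.5,-71.6,0,0,0,-0.56],[0.3,-1.5,-71.6,10,0,0,-0.7],[0.3,-1.5,-71.6,20,0,0,-0.84],[0.3,-1.5,-71.6,40,0,0,-0.98],[0.3,-1.5,-71.6,50,0,0,-1.12],[0.3,-1.5,-71.6,50,0,0,-1.2],[0.3,-1.5,-71.6,50,0,0,-1.2],[0.3,-1.5,-71.6,50,0,0,-1.2]]'; python3 - <<'E'
from h import *
print(get_state()['qpos'][5],get_state()['eef_pos']);go(.5457,.090,.14,np.radians(78.8+69))
E
```

```text
time: 21.3
eef_pos: [0.5471, 0.0902, 0.1993]
tcp_rot: [-0.481, 0.877, 0.001, -0.003]
contact_force: [0.4, -0.6, -0.0]
opening: 0.702
finger_force: 0.0
-2.5927412824164024 [0.54710258 0.09022087 0.19931392]
[0.7, 0.8, 59.3] [0.005, -0.005, -0.005] [-0.007, -0.008, 3.136] q6 -2.59
```

```bash
python3 -m jog '[[0.3,0.6,0.6,20,0.005,-0.005,0],[0.3,0.6,0.6,42,0.005,-0.005,0],[0.3,0.6,0.6,55,0.005,-0.005,0],[0.3,0.6,0.6,59,0.005,-0.005,0],[0.3,0.6,0.6,59,0.005,-0.005,0],[0.7,0.6,0.6,59,0.005,-0.005,0],[0.7,0.6,0.6,59,0.005,-0.005,0],[0.7,0.6,0.6,59,0.005,-0.005,0],[0.7,0.6,0.6,59,0.005,-0.005,0]]' 40; python3 -m jog '[[0.7,0,0,0,0,0,0.14],[0.7,0,0,0,0,0,0.28],[0.7,0,0,0,0,0,0.42],[0.7,0,0,0,0,0,0.56]]';  python3 - <<'E'
from h import *
s=get_state();print(s['qpos'][5],s['eef_pos'],s['wrist_torque'])
E
```

```text
time: 22.2
eef_pos: [0.5469, 0.0902, 0.1428]
tcp_rot: [-0.482, 0.876, -0.0, 0.002]
contact_force: [-1.8, 1.2, 5.7]
opening: 0.43
finger_force: 40.4
time: 22.6
eef_pos: [0.5478, 0.0893, 0.1428]
tcp_rot: [-0.219, 0.976, -0.001, 0.003]
contact_force: [-0.6, -2.4, 3.8]
opening: 0.428
finger_force: 40.4
-2.0311618266799583 [0.54775889 0.08926136 0.1428397 ] [-0.41929257 -0.06014413  0.06229327]
```

```bash
for i in 1 2; do python3 -m jog '[[0.7,0,0,0,0,0,0.13],[0.7,0,0,0,0,0,0.26],[0.7,0,0,0,0,0,0.39],[0.7,0,0,0,0,0,0.52],[0.7,0,0,0,0,0,0.65],[0.7,0,0,0,0,0,0.78]]' | sed -n '2p;4p'; python3 -c "
from h import *
s=get_state();print(s['qpos'][5].round(2),np.round(s['wrist_torque'],3))"; done
```

```text
eef_pos: [0.5478, 0.0875, 0.1429]
contact_force: [-0.6, -7.6, 3.7]
-1.25 [-1.315  0.147  0.167]
eef_pos: [0.5466, 0.0863, 0.1428]
contact_force: [-5.2, -10.7, 6.6]
-0.47 [-1.919  0.907  0.097]
```

```bash
python3 -m jog '[[0.4,0,0,0,0,0,0],[0.4,0,0,0,0,0,0],[0.4,0,0,0,0,0,0],[0.4,0,0,0,0,0,0]]'|sed -n '2p;4,5p'; python3 -c "
from h import *
go(.5458,.0883,.142,np.radians(26.3))"
```

```text
eef_pos: [0.5463, 0.0903, 0.1411]
contact_force: [0.8, -1.3, -0.2]
opening: 0.598
[-1.6, -1.3, -0.9] [0.002, 0.0, -0.002] [0.0, -0.003, 3.139] q6 -0.48
```

```bash
python3 -m jog '[[0.4,-1.6,-1.3,0,0,0,0],[0.4,-1.6,-1.3,0,0,0,0],[0.7,-1.6,-1.3,0,0,0,0],[0.7,-1.6,-1.3,0,0,0,0],[0.7,-1.6,-1.3,0,0,0,0],[0.7,-1.6,-1.3,0,0,0,0]]'|sed -n '2p;4,5p'; for i in 1 2 3; do python3 -m jog '[[0.7,0,0,0,0,0,0.13],[0.7,0,0,0,0,0,0.26],[0.7,0,0,0,0,0,0.39],[0.7,0,0,0,0,0,0.52],[0.7,0,0,0,0,0,0.65],[0.7,0,0,0,0,0,0.78]]' | sed -n '2p;4p'; python3 -c "
from h import *
s=get_state();print(s['qpos'][5].round(2),np.round(s['wrist_torque'],3))"; done
```

```text
eef_pos: [0.5457, 0.0879, 0.1415]
contact_force: [-2.3, -0.7, 3.6]
opening: 0.427
eef_pos: [0.5455, 0.0879, 0.1415]
contact_force: [-2.7, -0.5, 4.2]
0.3 [-0.106  0.557  0.185]
eef_pos: [0.5454, 0.088, 0.1415]
contact_force: [-3.3, -0.1, 4.1]
1.08 [-0.124  0.588  0.118]
eef_pos: [0.5454, 0.0881, 0.1415]
contact_force: [-3.7, -0.3, 3.8]
1.86 [-0.049  0.561  0.112]
```

```bash
for i in 1 2 3 4 5; do python3 -m jog '[[0.7,0,0,0,0,0,0.13]]' >/dev/null; python3 -c "
from h import *
s=get_state();print(s['qpos'][5].round(2),np.round(s['wrist_torque'],3))"; done
python3 -m jog '[[0.7,0,0,0,0,0,0],[0.3,0,0,0,0,0,0],[0.2,0,0,0,0,0,0],[0.2,0,0,0,0,0,0],[0.2,0,0,-40,0,0,0],[0.2,0,0,-80,0,0,0],[0.2,0,0,-110,0,0,-0.14],[0.2,0,0,-110,0,0,-0.28],[0.2,0,0,-110,0,0,-0.42],[0.2,0,0,-110,0,0,-0.56],[0.2,0,0,-110,0,0,-0.7],[0.2,0,0,-110,0,0,-0.84]]'; python3 - <<'E'
from h import *
go(.565,.162,.25,np.radians(78.8))
E
```

```text
1.99 [-0.043  0.561  0.185]
2.12 [-0.037  0.608  0.093]
2.25 [0.017 0.591 0.133]
2.38 [-0.     0.597  0.123]
2.51 [0.032 0.567 0.135]
time: 28.3
eef_pos: [0.5459, 0.0879, 0.2511]
tcp_rot: [0.998, -0.058, 0.001, -0.0]
contact_force: [0.2, -0.3, -0.6]
opening: 0.801
finger_force: 0.0
[10.3, -75.8, 1.2] [0.003, -0.001, -3.063] [-0.001, -0.002, 0.079] q6 1.66
```

```bash
python3 -m jog '[[0.2,5,-40,0,0,0,0.04],[0.2,10,-75,0,0,0,0.079],[0.2,10,-75,0,0,0,0.079],[0.2,10,-75,0,0,0,0.079],[0.2,10,-75,0,0,0,0.079]]'|sed -n 2p; python3 - <<'E'
from h import *
snap('wrist','w10'); snap('top','t10'); a=cv2.imread('pics/w10.png')
cv2.imwrite('pics/v10.png',np.hstack([cv2.resize(a[40:300,150:430],(560,520),interpolation=3)]))
E
```

```text
eef_pos: [0.5647, 0.1605, 0.2511]
```

View pics/v10.png

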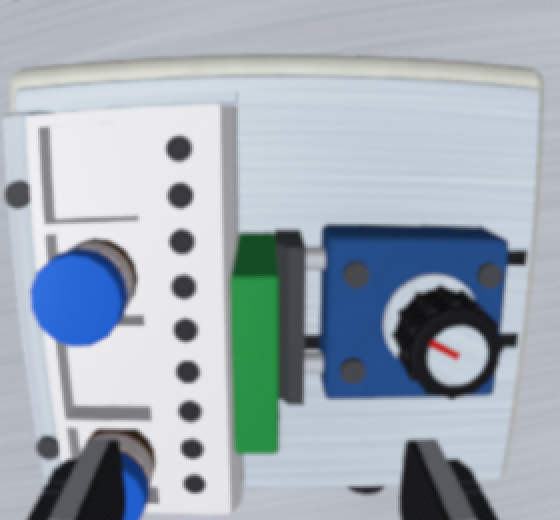

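The jaw now sits against the plate and the plate against the rack. The red mark shows the knob turned the full 5.1 rad or so, which is past any possible jaw travel (4.1 rad), so the ratchet has slipped several clicks. Last, a check for pots left on the bench and the other plates.

```bash
python3 -m jog '[[0.2,0,0,-40,0,0,0],[0.2,60,-40,-80,0,0,0],[0.2,100,-80,-80,0,0,0],[0.2,150,-110,-80,0,0,0],[0.2,150,-110,-80,0,0,0],[0.2,150,-110,-80,0,0,0]]'|sed -n 2p; python3 - <<'E'
from h import *
snap('top','t11');snap('scene','s11')
for a,c,b in blue('t11'): print(a,c,at('t11',*c,.042))
x=cv2.imread('pics/s11.png'); cv2.imwrite('pics/v11.png',cv2.resize(x,(800,600),interpolation=3))
E
```

```text
eef_pos: [0.7372, 0.2388, 0.3264]
85 [258.3, 198.1] [0.5485 0.1223 0.042 ]
166 [351.7, 227.4] [ 0.4595 -0.1546  0.042 ]
```

View pics/v11.png

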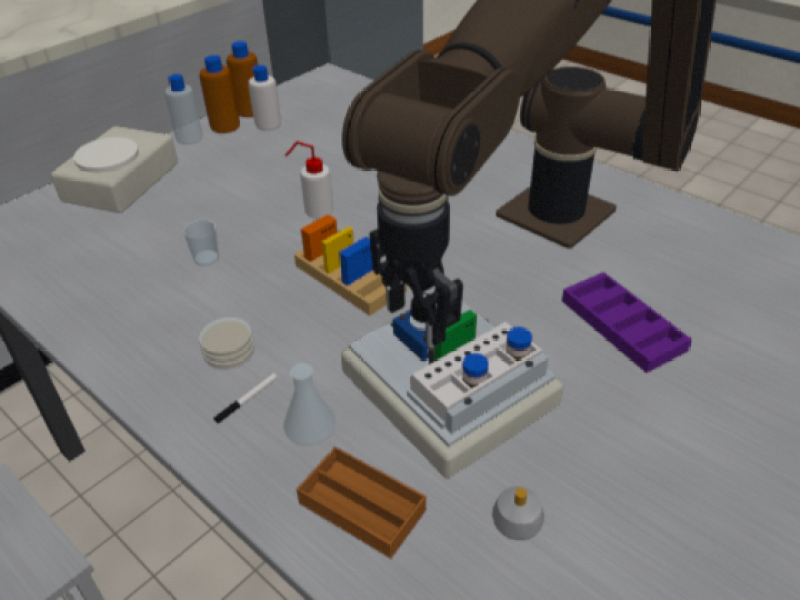

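Both pots are in the rack and the green plate is in the gap. The other three plates stand in their slots, the bystanders are undisturbed, and the gripper is clear of everything.

```bash
python3 -c "
from plant import workorder
print(workorder.sign_off())"
```

```text
the job is handed in; nothing more can be done
None
```

I handed the job in: both pots on the bench stand in the rack, the green 17 mm plate is in the gap (the only one I tried: the 20.5 mm gap felt with it rules out the others), and I turned the knob clockwise about 5.1 rad, enough to slip its ratchet an estimated 11 clicks; the other three plates never left the stand.

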